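# Take the test weight off the safety hook and stand it in the card tray

### The arm

A 6-joint arm with a two-finger parallel gripper is mounted at the origin on the work surface; the furniture and walls round the work are solid. World frame = base frame: x ahead of the robot, y to its left, z up, the work surface at z = 0. Lengths are in mm, angles in rad, forces in N, time in s.
With the tool pointing down it reaches from about 275 to 750 mm from the base axis. Payload 10.2 kg.
Tool frame: the origin (TCP) lies between the finger pads; the fingertips stand 22 mm ahead of it and the grasp point (between the pads) lies 3 mm ahead of it (ctrl.nose_length is the distance from the TCP to the fingertips, in mm); y points along the fingers, z is the direction in which the jaws open and shut, and the axes are right-handed (so a half turn about y gives the same grasp; the last joint's range is limited). The gripper opens to 85 mm and grips with 20 to 120 N. Pads are 22 mm wide; open, the fingers measure 114 mm over their backs; the gripper's body (76 mm by 85 mm) begins 54 mm behind the grasp point. The pads swing forward as they close: fully open they stand 13 mm farther back than shut.
Start: joints at [-1.571, 0.313, 1.498, -0, 1.331, -0.223], TCP at [115.991, -512.033, 253.294] pointing down, gripper open.
Joint ranges: [-2.94, 2.94], [-0.97, 2.17], [0.19, 2.56], [-1.23, 4.37], [0.02, 3.11], [-2.88, 2.88]. Speed limits (rad/s): [2.39, 2.39, 3.01, 3.14, 3.14, 3.14].

### API

Orientations are given as a unit quaternion [w, x, y, z].
In Python, from rig import ctrl, eyes, models gives the robot as it stands.
- The arm moves only by the shell command python3 -m crank 'ROWS' [FORCE]. ROWS is JSON, a list of rows, each an object with "dp": the shift along the tool's x, y, z in mm, a list of three; "roll": the turn about the tool's y in rad; "gripper": the closure in counts, from 0 (fully open) to 255 (shut). A call has 1 to 10 rows; each row is the pose to reach, as a shift and turn from the pose commanded when the call began, along the tool's axes at that moment; what a row does not reach only later rows make up. A row lasts 1/12 s, in which the tool goes at most 41.7 mm and 7.16 degrees, less where a joint would pass 70% of its speed; a pose out of reach is approached as far as the arm can. A call with a gripper value outside its range is refused whole. The fingers move at their own pace and stop on an object; FORCE is the grip in N (left out, the last holds). Time passes only in rows, so rows that repeat a pose let the fingers close. It gives the time, the measured TCP pose, the force and the opening at its end, in the units of the state.
- ctrl.sense(): the state, without advancing time (a new reading comes with each control period).
- eyes.capture(name): name is "side" or "top"; returns a dict with "color" (400x640x3 uint8, red, green, blue), "fx", "fy", "cx", "cy" (pixels), "R" (3x3) and "t" (3): a world point X has camera coordinates R X + t. Camera axes: x right, y down, z forward; pixel columns grow to the right and rows downward; lengths in mm; the calibration is good to about 2 mm. A picture is of the moment at which its call begins. There is no depth.
- ctrl.finish_job(): hands the job in, once; it reports no verdict.
Trained networks look in a picture, given as the dict that the camera call returned (one of the last four; its "shot" number tells which), for a name from the list of things; names that differ only in an ending like _2 or _b are one class to them, and where a whole thing is asked for, a point or a joint stands for the part that bears it (a point fixed in the world has none). Each returns a list of dicts, best first, with "confidence" (0 to 1); they miss things now and then, are a little off and sometimes report something else, mostly with a low value. They report only what shows in the picture. A call takes as long as a camera call. They do not tell look-alikes from the thing itself.
- models.spot_in(picture, label): "extent" ([centre column, centre row, width, height] in pixels, round what is visible of it).
- models.spot_point(picture, label): "centre" ([column, row] in pixels: a listed point, or the origin of a listed thing).
The state is a dict: "time_s": time; "joints": joint angles; "dq": joint speeds; "tau": joint torques, N m; "eef_pos": TCP position; "ee_rot": TCP orientation; "force": force on the tool from outside, world axes, zero at the start; "wrist_torque": the same for the moment, N m; "grip_width": opening from 0.0 (shut) to 1.0 (fully open).
Only numpy, scipy, OpenCV 4.12 (cv2) and the standard library are available. Lean on these libraries where they do the work, as an engineer would, in place of code of your own. Each camera call takes 0.05 s, during which the arm holds its last target. There are 200 camera calls.

### The job

Take the steel test weight off the bench safety hook and stand it upright in the empty card tray. Hold it by its black grip and with its own eye bar gently push the sprung yellow keeper back until you feel its stop, then lift the bar out past the hook's nose; never force the hook, and do not touch hook, keeper or stand with the gripper. Set the weight down gently and leave the other small things where they are.

Things in the scene. Friction and masses are not known exactly. Their poses are not given: they have to be found in the camera images.
- hook_stand: Fixed grey stand with a dark steel safety hook. Origin at bench level under the bowl; z up, x from the hook's open tip back along the arm to the post. Forward off the hook is -x, pressing the keeper is +x. Base 150 x 90 x 8 mm, x -50 to +100. Post 22 x 30 mm at x +84, top z 113. The 14 mm wide hook head is clamped on the arm up to 10.3 mm forward or back of nominal in x; the shift is not reported.
- bowl (a point): Nominal point on the hook's flat bowl floor, in the stand's frame x 0, z 113 mm, axes as the stand's (this reading and the two below do not include the unreported head shift). The arm is 12 mm thick below it. The tip stands up from the bowl at x -29 to -22 mm; the yellow keeper closes the bowl at the back.
- nose (a point): Nominal rear lower edge of the nose: x +3.7, z 127 mm in the stand's frame. The nose sits on the tip and overhangs backwards over the bowl (x -29 to +3.7, underside z 130, top z 140 mm, 14 mm wide) and has a 4 mm long lip at its rear, down to z 127, that catches a bar lifted too early. The throat between it and the fully opened keeper is 10 mm for an 8 mm bar.
- keeper_stop (a point): Nominal point, x +14, z 117 mm in the stand's frame, where the keeper's face stops, upright, when fully back. Keeper: a sprung yellow flap 12 mm wide, 4 thick, hinged at x +16, z 103, rolled top edge z 143 mm; shut it leans forward 14 degrees. Pushed at bar height it takes about 4 N at first, 6 N just before its hard stop. Pressing and lifting out must stay under 12 N. It is sprung shut, damped.
- test_weight: Loose steel test weight with a blue band, about 0.3 kg, 175 mm tall. Origin at the centre of its flat foot, z up, eye bar along y. Foot 48 mm across, 36 mm high; two 7 mm straps at y +-21 mm carry bar and yoke. The window (35 wide, z 36 to 88 mm) takes the hook's arm. At the start it hangs on the bowl floor, origin at z 25 mm, x about along the stand's x, bar anywhere between tip and keeper.
- eye_bar (a point): Centre of the weight's round eye bar, 8 mm thick, along the weight's y, 92 mm above the foot. To come off the hook it must be pressed back (stand's +x) until the keeper's stop is felt, eased about 1 mm, go about 32 mm up (not over 37, or the foot meets the arm) to pass over the nose, then at least 70 mm forward (stand's -x).
- grip (a point): Middle of the part to hold on the weight: a black square grip 16 x 16 mm, 39 mm tall, from 136 to 175 mm above the foot, its sides along the weight's x and y; this point is 158 mm above the foot. It stands on the yoke, a cross piece 12 x 49 x 10 mm (126 to 136 mm up) that joins the straps above the hook's nose; keep the fingertips above the yoke.
- card_tray: Fixed empty brown cardboard tray, open on top; origin at the centre of its underside. Outside 105 mm (x) x 150 mm (y) x 45 mm high, walls and floor 2 mm thick.
- wire_spool: Bystander: spool of brass wire, 58 mm across, 40 mm high; origin under its centre.
- tape_roll: Bystander: white tape roll, 82 mm across, 24 mm high; origin under its centre.
- glue: Bystander: white glue bottle with orange nozzle, 47 mm across, 137 mm high; origin under its centre.
- offcut_a: Bystander: pale wood offcut 40 x 85 x 18 mm; origin under its centre.
- offcut_b: Bystander: pale wood offcut 34 x 60 x 26 mm; origin under its centre.
- cream_lamp: Bystander: cream desk lamp of the room, turned to the robot's left. Its foot stands about 0.7 m ahead of the robot, its long arm runs from there (0.39 m high) leftward and toward the robot to the shade (arm end about 0.55 m high), so it stands between the far left and the hook. Pass it with the robot's arm folded up high or well back; do not run into it. Origin: a point on the bench, not its foot.
Things that resemble listed ones, but are neither listed nor needed, are in the scene too. There is more than one size of the test_weight; the one meant has the size given above.

How it is judged (in metres and radians):
On the way, in this order (a step that is already met when the one before it is completed fails the run):
1. the weight's eye bar has been pushed back and raised past the nose while still over the hook (z of eye_bar in the frame of hook_stand above 0.138 m and x of eye_bar in the frame of hook_stand above -0.006 m and angle between test_weight's own z axis and vertical below 0.25 rad), for 0.05 s.
2. the weight is off the hook, in front of it (x of test_weight in the frame of hook_stand below -0.05 m and contact force between test_weight and hook_stand below 0.1 N), for 0.1 s.
At the end, for the whole second after the job is handed in: The weight stands upright (within 0.08 rad) and still on the floor of the card tray: its foot within 6 mm of the tray's underside, its axis within 30 mm of the tray's centre along the tray's x and 52 mm along its y (x of test_weight in the frame of card_tray between -0.03 and 0.03 m and y of test_weight in the frame of card_tray between -0.052 and 0.052 m and z of test_weight in the frame of card_tray below 0.006 m and angle between test_weight's own z axis and vertical below 0.08 rad and linear speed of test_weight below 0.02 m/s); the robot touches nothing.
It fails at once if the weight bears on the hook, keeper or stand with more than 12 N while it is pressed back or lifted out, or with more than 25 N at any time (contact force between test_weight and hook_stand above 25 N or (contact force between test_weight and hook_stand above 12 N and (x of eye_bar in the frame of hook_stand above -0.003 m or z of eye_bar in the frame of hook_stand above 0.119 m) and z of eye_bar in the frame of hook_stand below 0.139 m)).
It fails at once if the gripper or arm touches the hook, keeper or stand (more than 1 N) (contact force between any of the fingers, the arm and hook_stand above 1 N).
It fails at once if the weight is dropped: moving at more than 0.35 m/s with no finger on it (linear speed of test_weight above 0.35 m/s and contact force between the fingers and test_weight below 0.1 N).
It fails at once if the weight is set down hard: more than 30 N on the tray (contact force between test_weight and card_tray above 30 N).
It fails at once if a bystander is moved more than 30 mm (distance of any of wire_spool, tape_roll, glue, offcut_a, offcut_b from where it was at the start of the episode above 0.03 m).
It also fails if it takes over 72 s, if anything falls off the work surface, if the arm or the gripper's body presses on something with over 40 N, if the wrist force passes 120 N, or if a joint passes its speed limit or range.

## Working session

There is one attempt and no reset: what is moved stays moved. The work goes in short steps, Python scripts to look and compute and a shell command to move; the robot and the scene stay as the last step left them, time stands still between calls to the robot, and variables do not carry over. Pictures are saved under pics/ and viewed, about 8 in all and at most 12, crops included, and the job is handed in when it is done.

```bash
mkdir -p pics
cat > h.py <<'E'
from rig import ctrl, eyes, models
import numpy as np, cv2
def cap(n): return eyes.capture(n)
def save(p,name,crop=None,s=1):
    im=cv2.cvtColor(p["color"],cv2.COLOR_RGB2BGR)
    if crop: x0,y0,x1,y1=crop; im=im[y0:y1,x0:x1]
    if s!=1: im=cv2.resize(im,None,fx=s,fy=s,interpolation=cv2.INTER_CUBIC)
    cv2.imwrite("pics/"+name,im)
def proj(p,X):
    c=np.array(p["R"])@np.asarray(X,float)+np.array(p["t"]).ravel(); return np.array([p["fx"]*c[0]/c[2]+p["cx"],p["fy"]*c[1]/c[2]+p["cy"]])
def ray(p,uv):
    R=np.array(p["R"]);t=np.array(p["t"]).ravel()
    d=R.T@np.array([(uv[0]-p["cx"])/p["fx"],(uv[1]-p["cy"])/p["fy"],1]); return -R.T@t,d/np.linalg.norm(d)
def atz(p,uv,z):
    o,d=ray(p,uv); return o+d*(z-o[2])/d[2]
def tri(p1,u1,p2,u2):
    A=[];b=[]
    for p,u in((p1,u1),(p2,u2)):
        o,d=ray(p,u); M=np.eye(3)-np.outer(d,d); A.append(M); b.append(M@o)
    A=np.vstack(A);b=np.hstack(b); x=np.linalg.lstsq(A,b,rcond=None)[0]; return x,np.linalg.norm(A@x-b)
E
python3 - <<'E'
from h import *
np.set_printoptions(precision=1,suppress=True)
print(ctrl.sense())
P={n:cap(n) for n in("side","top")}
for n,p in P.items():
    save(p,n+"0.png"); print(n,p["fx"],p["cx"],p["cy"],"cam",-np.array(p["R"]).T@np.array(p["t"]).ravel(),"fwd",np.array(p["R"])[2])
    for l in "hook_stand test_weight card_tray wire_spool tape_roll glue offcut_a".split():
        print(l,[(np.round(d["extent"]),round(d["confidence"],2)) for d in models.spot_in(p,l)[:4]])
    for l in "hook_stand bowl nose keeper_stop test_weight eye_bar grip card_tray".split():
        print(l,[(np.round(d["centre"],1),round(d["confidence"],2)) for d in models.spot_point(p,l)[:4]])
E
```

```text
{'time_s': 0.0, 'joints': array([-1.6,  0.3,  1.5, -0. ,  1.3, -0.2]), 'dq': array([0., 0., 0., 0., 0., 0.]), 'tau': array([ -0. , -41.2, -26. ,  -0. ,   0. ,   0. ]), 'eef_pos': array([ 116. , -511.8,  252.7]), 'ee_rot': array([ 0.1, -0.1,  0.7, -0.7]), 'force': array([-0.5, -0.1,  0.4]), 'wrist_torque': array([ 0.1, -0. , -0. ]), 'grip_width': 1.002319744128453}
side 402.3877228612337 319.90885497046776 198.6964540904809 cam [   79.5 -1075.1   543. ] fwd [ 0.5  0.8 -0.4]
hook_stand [(array([304., 222.,  58.,  56.]), 0.66)]
test_weight [(array([259., 242.,  16.,  52.]), 0.91), (array([294., 204.,  16.,  62.]), 0.87), (array([260., 189.,  30.,  88.]), 0.78)]
card_tray [(array([318., 274.,  79.,  57.]), 0.59)]
wire_spool [(array([363., 227.,  14.,  16.]), 0.9)]
tape_roll [(array([387., 246.,  32.,  22.]), 0.95)]
glue [(array([358., 197.,  18.,  41.]), 0.65)]
offcut_a [(array([387., 302.,  33.,  19.]), 0.71), (array([389., 273.,  38.,  22.]), 0.66)]
hook_stand [(array([291.6, 240.2]), 0.79)]
bowl [(array([292.9, 200.2]), 0.66)]
nose [(array([297.9, 197.3]), 0.97), (array([300.6, 202.4]
[... 980 characters left out ...]
)]
glue [(array([292., 152.,  14.,  18.]), 0.67)]
offcut_a [(array([417., 220.,  17.,  20.]), 0.65)]
hook_stand [(array([304.1, 218.6]), 0.83)]
bowl [(array([297.2, 214.1]), 0.83), (array([293.8, 210.8]), 0.57)]
nose [(array([296.8, 210.4]), 0.82)]
keeper_stop [(array([300. , 210.6]), 0.63), (array([357.4, 170.7]), 0.34)]
test_weight [(array([264.6, 236.2]), 0.97), (array([322.3, 268.1]), 0.67), (array([300.2, 219. ]), 0.45), (array([294.8, 212.4]), 0.38)]
eye_bar [(array([320.5, 258.1]), 0.67), (array([257.9, 230.8]), 0.6), (array([298.4, 218.8]), 0.45)]
grip [(array([249.1, 227.3]), 0.81), (array([296., 212.]), 0.65), (array([318.9, 262.4]), 0.64)]
card_tray [(array([360.3, 236.7]), 0.88)]
```

Run:
```python
from h import *
import json
np.set_printoptions(precision=1,suppress=True)
s=cap("side");t=cap("top")
save(s,"side1.png",(220,130,420,280+50),4);save(t,"top1.png",(220,130,440,290),3.6)
for n,a,b in [("stand",[291.6,240.2],[304.1,218.6]),("bowl",[292.9,200.2],[297.2,214.1]),("nose",[297.9,197.3],[296.8,210.4]),("stop",[300.5,200.4],[300,210.6]),("w",[296.4,231],[300.2,219]),("eye",[292.6,199.9],[298.4,218.8]),("grip",[295.4,180],[296,212]),("tray",[315.4,279.9],[360.3,236.7]),("glue",[358,197],[292,152])]:
    print(n,*tri(s,a,t,b))
```

```text
stand [ 544.1 -198.     2.2] 17.37809457607559
bowl [ 548.8 -190.7  118.1] 4.6742924458497965
nose [ 561.4 -190.9  123.1] 0.8226848521978685
stop [ 562.8 -200.   116.6] 0.5755864307079009
w [ 550.5 -192.2   24.3] 0.6561507508299497
eye [ 539.  -197.   122.8] 2.429718316151135
grip [ 550.7 -195.4  176.2] 3.269500816889311
tray [ 496.7 -381.5   -9.4] 4.21890109254345
glue [ 767.8 -171.3   64. ] 14.98012404755712
```

View pics/side1.png

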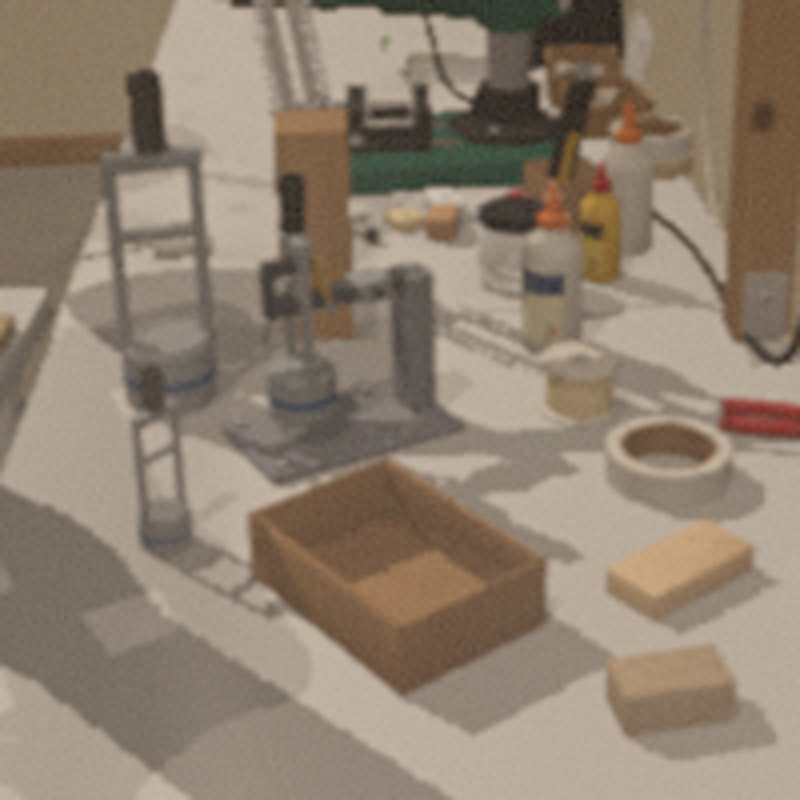

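View pics/top1.png

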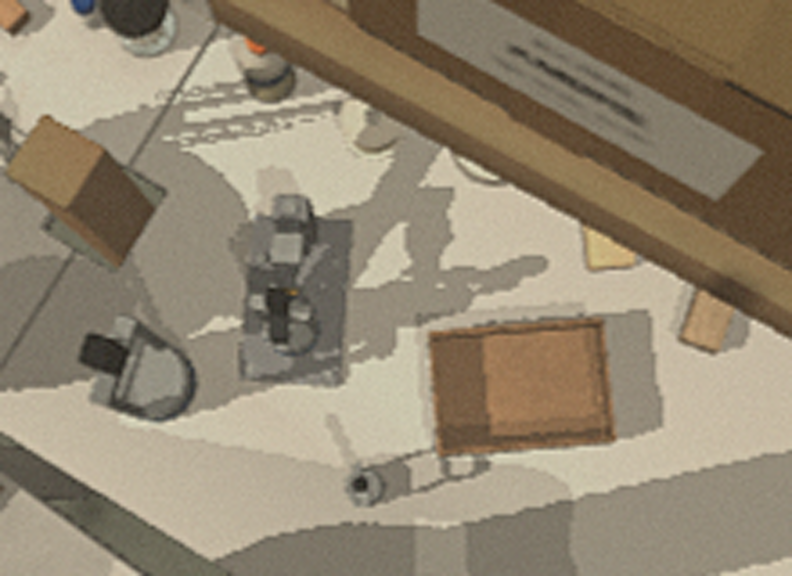

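View pics/side0.png

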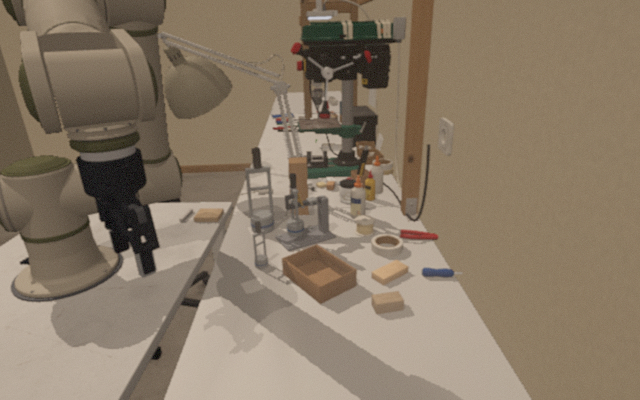

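Run:
```python
from h import *
from scipy.optimize import least_squares
from scipy.spatial.transform import Rotation as Ro
np.set_printoptions(precision=2,suppress=True)
s=cap("side");t=cap("top")
S=lambda x,y:np.array([220+x/4,130+y/4]); T=lambda x,y:np.array([220+x/3.6,130+y/3.6])
def fit(name,obs,x0):
    def r(q,full=False):
        R=Ro.from_euler("z",q[2]).as_matrix()
        return np.concatenate([proj(p,R@np.array(X,float)+[q[0],q[1],0])-u for p,X,u in obs])
    o=least_squares(r,x0,x_scale=[1,1,.01],loss="soft_l1"); print(name,o.x,np.degrees(o.x[2]),"res",r(o.x))
fit("stand",[(t,(-50,45,8),T(240,378)),(t,(-50,-45,8),T(345,385)),(t,(100,-45,8),T(353,218)),(s,(-50,45,8),S(225,430)),(s,(-50,-45,0),S(280,480)),(s,(100,-45,8),S(462,425)),
 (t,(73,15,113),T(271,230)),(t,(73,-15,113),T(304,236)),(s,(95,-15,113),S(432,270))],[545,-193,0])
fit("tray",[(t,(52.5,75,45),T(430,330)),(t,(52.5,-75,45),T(605,318)),(t,(-52.5,-75,45),T(613,438)),(t,(-52.5,75,45),T(440,453)),
 (s,(-52.5,75,45),S(252,517)),(s,(52.5,75,45),S(388,460)),(s,(52.5,-75,45),S(545,565)),(s,(-52.5,-75,45),S(403,628)),(s,(-52.5,-75,0),S(403,692))],[500,-380,0])
g=[tri(s,S(291,178),t,T(279,292)),tri(s,S(147,73),t,T(90,340))]; print(g)
st=ctrl.sense(); q=st["ee_rot"]; print(Ro.from_quat([q[1],q[2],q[3],q[0]]).as_matrix(),st["joints"])
for z in(500,700,900): print(z,atz(t,(278,130),z),atz(t,(442,222),z))
for u in [(165,40),(280,80),(295,155)]:
    o,d=ray(s,u); print(u,[o+d*k for k in (1200,1600,2000)])
```

```text
stand [ 547.44 -197.84   -0.03] -1.8127820602269997 res [ 0.73  0.96 -0.09  0.07 -0.32  0.11 -2.5  -1.99 -1.8   1.66  0.29 -1.95
  0.26 -2.65  1.22 -3.99  0.05 -0.64]
tray [ 494.5  -395.43    0.08] 4.83754579975943 res [ 0.23 -0.11  0.33 -0.68  1.98  0.36  0.42  0.09 -1.38 -1.81 -0.01 -1.55
  1.02 -2.44 -0.72 -0.63 -0.21  0.95]
[(array([ 546.33, -199.53,  194.39]), np.float64(2.75026911514429)), (array([505.  , -71.06, 242.71]), np.float64(0.29856013020962324))]
[[-0.98  0.    0.22]
 [-0.22 -0.   -0.98]
 [-0.   -1.    0.  ]] [-1.57  0.31  1.5   0.    1.33 -0.22]
500 [ 658.05 -189.39  500.  ] [ 478.45 -496.51  500.  ]
700 [ 578.24 -221.53  700.  ] [ 451.26 -438.68  700.  ]
900 [ 498.43 -253.68  900.  ] [ 424.07 -380.85  900.  ]
(165, 40) [array([345.22,  94.92, 524.47]), array([433.78, 484.95, 518.29]), array([522.35, 874.97, 512.11])]
(280, 80) [array([619.16, -11.61, 410.01]), array([799.04, 342.9 , 365.68]), array([978.92, 697.41, 321.34])]
(295, 155) [array([627.  , -64.1 , 199.43]), array([809.5 , 272.91,  84.9 ]), array([991.99, 609.93, -29.63])]
```

```bash
python3 -m crank '[{"dp":[-25,0,-11],"roll":-0.07,"gripper":0},{"dp":[-50,0,-21],"roll":-0.14,"gripper":0},{"dp":[-80,0,-34],"roll":-0.21,"gripper":0},{"dp":[-110,0,-47],"roll":-0.28,"gripper":0},{"dp":[-140,0,-60],"roll":-0.35,"gripper":0},{"dp":[-170,0,-73],"roll":-0.42,"gripper":0},{"dp":[-200,0,-86],"roll":-0.49,"gripper":0},{"dp":[-225,0,-97],"roll":-0.56,"gripper":0},{"dp":[-245,0,-105],"roll":-0.63,"gripper":0},{"dp":[-250,0,-107],"roll":-0.66,"gripper":0}]'
cat >> h.py <<'E'
from scipy.spatial.transform import Rotation as Ro
def tool():
    st=ctrl.sense(); q=st["ee_rot"]; return st,Ro.from_quat([q[1],q[2],q[3],q[0]]).as_matrix()
def togo(X,heading=None):
    st,M=tool(); h=np.arctan2(M[1,2],M[0,2])
    print("pos",np.round(st["eef_pos"],1),"head deg",round(np.degrees(h),2),"dp",np.round(M.T@(np.array(X)-st["eef_pos"]),1), "roll",None if heading is None else round(-(heading-h),3),"F",np.round(st["force"],1),"j",np.round(st["joints"],2),"w",round(st["grip_width"],3),"t",st["time_s"])
E
python3 -c "
from h import *
togo([549,-198,253],np.radians(-2))"
```

```text
time_s: 2.63
eef_pos: [338.1, -350.7, 253.4]
ee_rot: [-0.304, 0.304, -0.638, 0.638]
force: [-0.4, -0.7, 1.0]
grip_width: 1.0
pos [ 338.1 -350.7  253.4] head deg -39.07 dp [-251.5    0.6   67.5] roll -0.647 F [-0.4 -0.7  1. ] j [-1.05  0.23  1.61  0.    1.3  -0.36] w 1.0 t 2.6333
```

```bash
python3 -m crank '[{"dp":[-25,0,7],"roll":-0.07,"gripper":0},{"dp":[-50,0,13],"roll":-0.14,"gripper":0},{"dp":[-80,0,21],"roll":-0.21,"gripper":0},{"dp":[-110,0,29],"roll":-0.28,"gripper":0},{"dp":[-140,0,37],"roll":-0.35,"gripper":0},{"dp":[-170,0,45],"roll":-0.42,"gripper":0},{"dp":[-200,0,54],"roll":-0.49,"gripper":0},{"dp":[-230,0,62],"roll":-0.56,"gripper":0},{"dp":[-248,0,66],"roll":-0.63,"gripper":0},{"dp":[-251,0,67],"roll":-0.647,"gripper":0}]'
python3 - <<'E'
from h import *
np.set_printoptions(precision=1,suppress=True)
togo([549,-198,253],np.radians(-2))
s=cap("side");t=cap("top")
save(s,"side2.png",(245,140,355,260),5)
st=ctrl.sense()
print("tcp px",proj(s,st["eef_pos"]),proj(t,st["eef_pos"]))
for n,p in(("s",s),("t",t)):
    for l in ("grip","eye_bar","test_weight"): print(n,l,[(np.round(d["centre"],1),round(d["confidence"],2)) for d in models.spot_point(p,l)[:4]])
E
```

```text
time_s: 3.47
eef_pos: [548.8, -199.8, 252.8]
ee_rot: [0.491, -0.491, 0.509, -0.509]
force: [-0.7, 0.9, -0.1]
grip_width: 1.001
pos [ 548.8 -199.8  252.8] head deg -2.06 dp [-1.8 -0.2  0.1] roll -0.001 F [-0.7  0.9 -0.1] j [-0.6  0.4  1.3  0.   1.4 -0.5] w 1.001 t 3.4667
tcp px [293.  152.8] [295.7 207.7]
s grip [(array([258.7, 225.4]), 0.9), (array([290.6, 180.7]), 0.69), (array([255.9, 157.5]), 0.68)]
s eye_bar [(array([292.3, 203.5]), 0.84), (array([257. , 244.1]), 0.83), (array([256.2, 187.3]), 0.56)]
s test_weight [(array([264. , 229.1]), 0.92), (array([293.7, 231. ]), 0.89), (array([261.7, 261.6]), 0.78), (array([291.6, 202.1]), 0.37)]
t grip [(array([295.4, 209.3]), 0.63), (array([320.9, 264.3]), 0.63)]
t eye_bar [(array([299.6, 219. ]), 0.57), (array([318.3, 261.3]), 0.51), (array([324.3, 161.5]), 0.41), (array([300. , 210.1]), 0.23)]
t test_weight [(array([303.3, 221.2]), 0.44), (array([321.1, 266.6]), 0.43)]
```

View pics/side2.png

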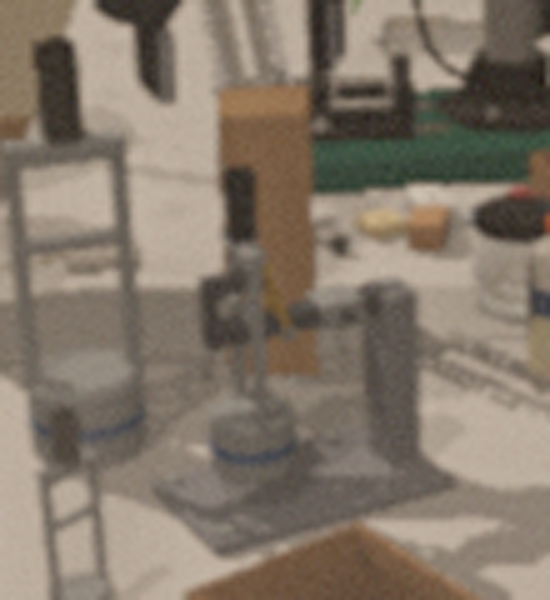

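Run:
```python
from h import *
np.set_printoptions(precision=1,suppress=True)
s=cap("side");t=cap("top")
C=lambda x,y:(245+x/5,140+y/5); T=lambda x,y:np.array([220+x/3.6,130+y/3.6])
print("side grip top",atz(s,C(240,168),200),"bot",atz(s,C(240,242),161))
print("foot band", atz(s,C(253,420),61))
print("top grip net",atz(t,(296,212),183),"top: grip end",atz(t,T(279,292),200))
for X in ([549,-198,200],[549,-198,161],[549,-198,25]): print(X,(proj(s,X)-[245,140])*5,(proj(t,X)-[220,130])*3.6)
```

```text
side grip top [ 540.7 -207.6  200. ] bot [ 536.7 -210.8  161. ]
foot band [ 535.  -217.9   61. ]
top grip net [ 547.5 -195.2  183. ] top: grip end [ 547.2 -200.9  200. ]
[549, -198, 200] [245.  159.9] [275.2 289.6]
[549, -198, 161] [248.6 229.8] [280.1 297.9]
[549, -198, 25] [260.5 458.5] [295.  322.5]
```

```bash
python3 -m crank '[{"dp":[0,15,-1],"gripper":0},{"dp":[0,30,-1],"gripper":0},{"dp":[0,42,-1],"gripper":0},{"dp":[0,52,-1],"gripper":0},{"dp":[0,60,-1],"gripper":0},{"dp":[0,64,-1],"gripper":0},{"dp":[0,64,-1],"gripper":0}]'
python3 - <<'E'
from h import *
togo([547.5,-200,189],np.radians(-2))
s=cap("side");t=cap("top")
a=cv2.resize(cv2.cvtColor(s["color"],4)[140:240,250:350],(500,500),interpolation=2);b=cv2.resize(cv2.cvtColor(t["color"],4)[180:240,270:330],(500,500)[:2],interpolation=2)
cv2.imwrite("pics/c3.png",np.hstack([a[:,100:400],b]))
print(proj(t,ctrl.sense()["eef_pos"]))
E
```

```text
pos [ 547.  -201.5  253.5] head deg -2.42 dp [-1.6 64.5  0.5] roll -0.007 F [-0.4  0.4  0.1] j [-0.55  0.44  1.31 -0.    1.39 -0.51] w 1.0 t 3.9667
[295.63801583 207.71557619]$[0]: bad value
```

View pics/c3.png

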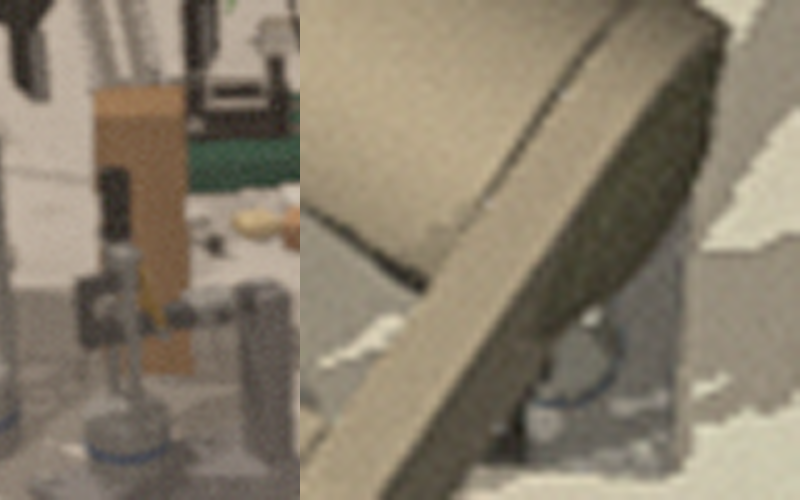

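The move was refused because every row needs a roll. The picture shows the weight hanging as before, with the grip between the fingers in column.

```bash
python3 -m crank '[{"dp":[0,15,-1],"roll":0,"gripper":0},{"dp":[0,30,-1],"roll":0,"gripper":0},{"dp":[0,42,-1],"roll":0,"gripper":0},{"dp":[0,52,-1],"roll":0,"gripper":0},{"dp":[0,60,-1],"roll":0,"gripper":0},{"dp":[0,64,-1],"roll":0,"gripper":0},{"dp":[0,64,-1],"roll":0,"gripper":0}]'
python3 - <<'E'
from h import *
togo([547.5,-200,189],np.radians(-2))
s=cap("side")
save(s,"c4.png",(260,140,330,240),6)
print((proj(s,ctrl.sense()["eef_pos"])-[260,140])*6)
E
```

```text
time_s: 4.65
eef_pos: [546.1, -201.0, 188.6]
ee_rot: [0.49, -0.49, 0.511, -0.51]
force: [-0.6, 0.4, -0.9]
grip_width: 0.993
pos [ 546.1 -201.   188.6] head deg -2.35 dp [-1.  -0.4  1.3] roll -0.006 F [-0.6  0.4 -0.9] j [-0.55  0.49  1.41  0.    1.24 -0.51] w 0.993 t 4.65
[203.3571228  218.15259082]
```

View pics/c4.png

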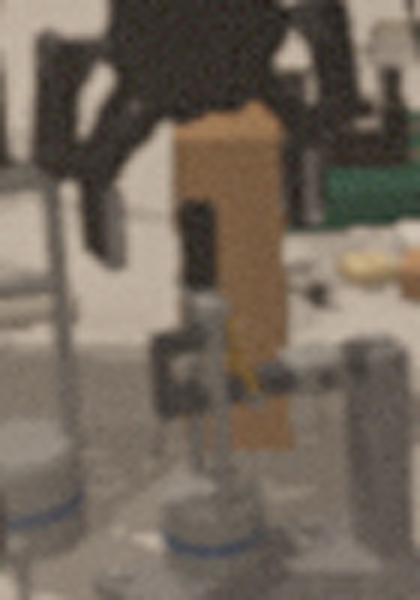

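```bash
python3 -m crank '[{"dp":[-1,0,-3],"roll":0,"gripper":60},{"dp":[-1,0,-3],"roll":0,"gripper":120},{"dp":[-1,0,-3],"roll":0,"gripper":165},{"dp":[-1,0,-3],"roll":0,"gripper":165},{"dp":[-1,0,-3],"roll":0,"gripper":165},{"dp":[-1,0,-3],"roll":0,"gripper":165}]' 20
python3 - <<'E'
from h import *
togo([547.5,-200,189],np.radians(-2))
s=cap("side")
save(s,"c5.png",(260,140,330,240),6)
print((proj(s,ctrl.sense()["eef_pos"])-[260,140])*6)
E
```

```text
time_s: 5.2
eef_pos: [543.4, -199.9, 189.4]
ee_rot: [-0.49, 0.49, -0.51, 0.51]
force: [-0.7, -0.3, 0.1]
grip_width: 0.352
pos [ 543.4 -199.9  189.4] head deg -2.35 dp [-0.1  0.4  4.1] roll -0.006 F [-0.7 -0.3  0.1] j [-0.55  0.48  1.42 -0.    1.24 -0.51] w 0.352 t 5.2
[196.01601419 218.87381367]
```

View pics/c5.png

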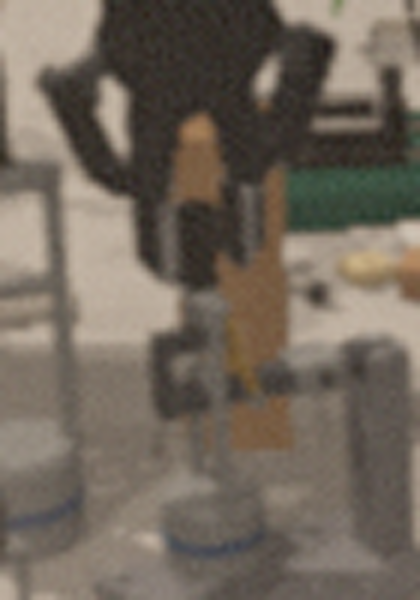

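```bash
python3 -m crank '[{"dp":[0,0,-2],"roll":0,"gripper":175},{"dp":[0,0,-2],"roll":0,"gripper":185},{"dp":[0,0,-2],"roll":0,"gripper":195},{"dp":[0,0,-2],"roll":0,"gripper":205},{"dp":[0,0,-2],"roll":0,"gripper":215},{"dp":[0,0,-2],"roll":0,"gripper":225},{"dp":[0,0,-2],"roll":0,"gripper":235},{"dp":[0,0,-2],"roll":0,"gripper":235},{"dp":[0,0,-2],"roll":0,"gripper":235}]' 20
python3 -m crank '[{"dp":[0,0,0],"roll":0,"gripper":240},{"dp":[0,0,0],"roll":0,"gripper":240},{"dp":[0,0,0],"roll":0,"gripper":240},{"dp":[0,0,0],"roll":0,"gripper":240}]' 80
python3 - <<'E'
from h import *
for i in range(4): togo([547.5,-200,189],np.radians(-2)); cap("side")
E
```

```text
time_s: 6.0
eef_pos: [541.4, -199.9, 189.4]
ee_rot: [-0.49, 0.49, -0.51, 0.51]
force: [-0.1, -0.4, 0.3]
grip_width: 0.184
time_s: 6.33
eef_pos: [541.4, -199.9, 189.5]
ee_rot: [-0.49, 0.49, -0.51, 0.51]
force: [-0.9, 0.1, 3.0]
grip_width: 0.172
pos [ 541.4 -199.9  189.5] head deg -2.35 dp [-0.2  0.5  6.1] roll -0.006 F [-0.9  0.1  3. ] j [-0.56  0.48  1.43 -0.    1.23 -0.52] w 0.172 t 6.3333
pos [ 541.4 -199.9  189.5] head deg -2.35 dp [-0.1  0.5  6.1] roll -0.006 F [-0.  -0.4  2.5] j [-0.56  0.48  1.43 -0.    1.23 -0.52] w 0.174 t 6.3833
pos [ 541.4 -199.9  189.5] head deg -2.35 dp [-0.2  0.5  6.1] roll -0.006 F [-0.5 -0.   3.4] j [-0.56  0.48  1.43 -0.    1.23 -0.52] w 0.169 t 6.4333
pos [ 541.4 -199.9  189.4] head deg -2.35 dp [-0.1  0.4  6.1] roll -0.006 F [-0.5 -0.8  3. ] j [-0.56  0.48  1.43 -0.    1.23 -0.52] w 0.177 t 6.4833
```

```bash
python3 -m crank '[{"dp":[0,-0.5,0],"roll":0,"gripper":240},{"dp":[0,-1,0],"roll":0,"gripper":240},{"dp":[0,-1.5,0],"roll":0,"gripper":240},{"dp":[0,-2,0],"roll":0,"gripper":240},{"dp":[0,-2,0],"roll":0,"gripper":240},{"dp":[0,-2,0],"roll":0,"gripper":240}]'
python3 -m crank '[{"dp":[0,0,0.5],"roll":0,"gripper":240},{"dp":[0,0,1],"roll":0,"gripper":240},{"dp":[0,0,1.5],"roll":0,"gripper":240},{"dp":[0,0,2],"roll":0,"gripper":240},{"dp":[0,0,2],"roll":0,"gripper":240},{"dp":[0,0,2],"roll":0,"gripper":240}]'
python3 -c "
from h import *
togo([547.5,-200,189],np.radians(-2));cap('side');togo([547.5,-200,189],np.radians(-2))"
```

```text
time_s: 7.03
eef_pos: [541.3, -199.7, 191.0]
ee_rot: [0.49, -0.49, 0.51, -0.51]
force: [0.5, -0.0, -2.8]
grip_width: 0.174
time_s: 7.53
eef_pos: [543.4, -199.9, 191.2]
ee_rot: [0.49, -0.49, 0.51, -0.51]
force: [-0.5, 0.6, -3.2]
grip_width: 0.174
pos [ 543.4 -199.9  191.2] head deg -2.35 dp [-0.1  2.2  4.1] roll -0.006 F [-0.5  0.6 -3.2] j [-0.55  0.48  1.42  0.    1.24 -0.51] w 0.174 t 7.5333
pos [ 543.4 -199.9  191.3] head deg -2.35 dp [-0.1  2.3  4.1] roll -0.006 F [-1.1 -0.  -2.4] j [-0.55  0.48  1.42 -0.    1.24 -0.51] w 0.168 t 7.5833
```

```bash
for i in 1; do python3 -m crank '[{"dp":[0,0,0.5],"roll":0,"gripper":240},{"dp":[0,0,1],"roll":0,"gripper":240},{"dp":[0,0,1.5],"roll":0,"gripper":240},{"dp":[0,0,2],"roll":0,"gripper":240},{"dp":[0,0,2.5],"roll":0,"gripper":240},{"dp":[0,0,3],"roll":0,"gripper":240},{"dp":[0,0,3],"roll":0,"gripper":240}]'
python3 -m crank '[{"dp":[0,0,0.5],"roll":0,"gripper":240},{"dp":[0,0,1],"roll":0,"gripper":240},{"dp":[0,0,1.5],"roll":0,"gripper":240},{"dp":[0,0,2],"roll":0,"gripper":240},{"dp":[0,0,2],"roll":0,"gripper":240}]'; done
```

```text
time_s: 8.17
eef_pos: [546.4, -200.0, 191.3]
ee_rot: [-0.49, 0.49, -0.51, 0.51]
force: [-0.0, -0.7, -3.4]
grip_width: 0.172
time_s: 8.58
eef_pos: [548.4, -200.1, 191.3]
ee_rot: [-0.49, 0.49, -0.51, 0.51]
force: [-1.3, 0.3, -2.9]
grip_width: 0.173
```

```bash
for i in 1; do python3 -m crank '[{"dp":[0,0,0.5],"roll":0,"gripper":240},{"dp":[0,0,1],"roll":0,"gripper":240},{"dp":[0,0,1],"roll":0,"gripper":240}]'
python3 -m crank '[{"dp":[0,0,0.5],"roll":0,"gripper":240},{"dp":[0,0,1],"roll":0,"gripper":240},{"dp":[0,0,1],"roll":0,"gripper":240}]'
python3 -m crank '[{"dp":[0,0,0.5],"roll":0,"gripper":240},{"dp":[0,0,1],"roll":0,"gripper":240},{"dp":[0,0,1],"roll":0,"gripper":240}]'; done | egrep 'force|pos'
```

```text
eef_pos: [549.4, -200.1, 191.3]
force: [-0.3, 0.4, -3.5]
eef_pos: [550.4, -200.2, 191.3]
force: [0.5, 0.8, -3.1]
eef_pos: [551.4, -200.2, 191.3]
force: [-0.5, -0.3, -2.7]
```

```bash
for i in 1; do python3 -m crank '[{"dp":[0,0,0.5],"roll":0,"gripper":240},{"dp":[0,0,1],"roll":0,"gripper":240},{"dp":[0,0,1],"roll":0,"gripper":240}]'
python3 -m crank '[{"dp":[0,0,0.5],"roll":0,"gripper":240},{"dp":[0,0,1],"roll":0,"gripper":240},{"dp":[0,0,1],"roll":0,"gripper":240}]'
python3 -m crank '[{"dp":[0,0,0.5],"roll":0,"gripper":240},{"dp":[0,0,1],"roll":0,"gripper":240},{"dp":[0,0,1],"roll":0,"gripper":240}]'; done | egrep 'force|pos'
```

```text
eef_pos: [552.4, -200.3, 191.3]
force: [0.4, -0.1, -3.4]
eef_pos: [553.4, -200.3, 191.3]
force: [0.5, 0.2, -3.1]
eef_pos: [554.4, -200.4, 191.3]
force: [-0.9, 0.2, -3.3]
```

```bash
for i in 1; do python3 -m crank '[{"dp":[0,0,0.5],"roll":0,"gripper":240},{"dp":[0,0,1],"roll":0,"gripper":240},{"dp":[0,0,1],"roll":0,"gripper":240}]'
python3 -m crank '[{"dp":[0,0,0.5],"roll":0,"gripper":240},{"dp":[0,0,1],"roll":0,"gripper":240},{"dp":[0,0,1],"roll":0,"gripper":240}]'
python3 -m crank '[{"dp":[0,0,0.5],"roll":0,"gripper":240},{"dp":[0,0,1],"roll":0,"gripper":240},{"dp":[0,0,1],"roll":0,"gripper":240}]'; done | egrep 'force|pos'
python3 - <<'E'
from h import *
s=cap("side")
save(s,"c6.png",(270,160,340,240),7)
E
```

```text
eef_pos: [555.4, -200.4, 191.3]
force: [-0.5, 0.1, -2.4]
eef_pos: [556.0, -200.4, 191.1]
force: [-3.2, 0.1, -2.1]
eef_pos: [557.1, -200.5, 191.2]
force: [-4.7, 0.1, -2.0]
```

View pics/c6.png

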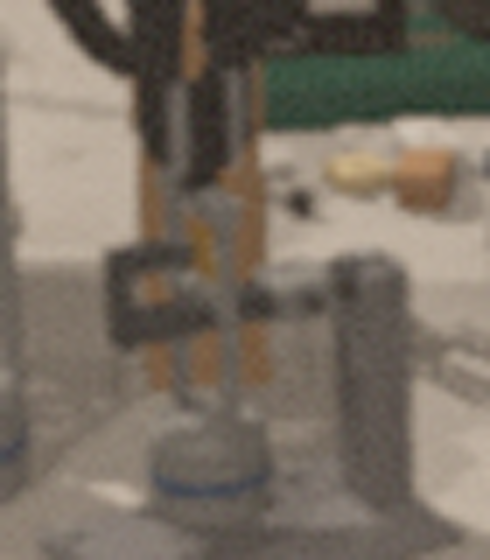

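The keeper is met at TCP x of about 555.7 with -4.7 N. The picture shows the weight upright against the yellow keeper. I'll go on in 0.5 mm steps.

```bash
for i in 1; do python3 -m crank '[{"dp":[0,0,0.5],"roll":0,"gripper":240},{"dp":[0,0,0.5],"roll":0,"gripper":240}]'
python3 -m crank '[{"dp":[0,0,0.5],"roll":0,"gripper":240},{"dp":[0,0,0.5],"roll":0,"gripper":240}]'
python3 -m crank '[{"dp":[0,0,0.5],"roll":0,"gripper":240},{"dp":[0,0,0.5],"roll":0,"gripper":240}]'; done | egrep 'force|pos'; python3 -c "
from h import *
for i in range(4): cap('side'); print(ctrl.sense()['force'].round(1))"
```

```text
eef_pos: [557.7, -200.5, 191.3]
force: [-4.1, 0.7, -2.4]
eef_pos: [558.2, -200.5, 191.3]
force: [-4.7, -0.1, -2.7]
eef_pos: [558.7, -200.5, 191.2]
force: [-5.9, 0.1, -1.2]
[-5.5  0.9 -1.6]
[-5.2  0.7 -1.9]
[-5.9  0.7 -2.2]
[-4.9  0.9 -1.3]
```

```bash
for i in 1; do python3 -m crank '[{"dp":[0,0,0.4],"roll":0,"gripper":240},{"dp":[0,0,0.4],"roll":0,"gripper":240},{"dp":[0,0,0.4],"roll":0,"gripper":240}]';
python3 -m crank '[{"dp":[0,0,0.4],"roll":0,"gripper":240},{"dp":[0,0,0.4],"roll":0,"gripper":240},{"dp":[0,0,0.4],"roll":0,"gripper":240}]';  done | egrep 'force|pos'; python3 -c "
from h import *
for i in range(3): cap('side'); print(ctrl.sense()['force'].round(1))"
```

```text
eef_pos: [559.0, -200.6, 191.3]
force: [-5.5, 0.1, -1.6]
eef_pos: [559.4, -200.6, 191.3]
force: [-5.4, 0.1, -0.7]
[-5.4  0.9 -1.9]
[-6.5  0.1 -1.2]
[-6.1  1.2 -0.6]
```

```bash
for i in 1; do python3 -m crank '[{"dp":[0,0,0.4],"roll":0,"gripper":240},{"dp":[0,0,0.4],"roll":0,"gripper":240},{"dp":[0,0,0.4],"roll":0,"gripper":240}]';  done | egrep 'force|pos'; python3 -c "
from h import *
for i in range(4): cap('side'); print(ctrl.sense()['force'].round(1),ctrl.sense()['eef_pos'].round(2))"
```

```text
eef_pos: [559.7, -200.6, 191.3]
force: [-7.0, 0.8, -1.5]
[-6.   0.9 -0.6] [ 559.73 -200.58  191.32]
[-6.2 -0.8 -1.9] [ 559.72 -200.6   191.3 ]
[-6.6 -0.5 -0.9] [ 559.72 -200.56  191.31]
[-5.9  0.4 -1.2] [ 559.73 -200.59  191.32]
```

```bash
for i in 1; do python3 -m crank '[{"dp":[0,0,0.4],"roll":0,"gripper":240},{"dp":[0,0,0.4],"roll":0,"gripper":240},{"dp":[0,0,0.4],"roll":0,"gripper":240}]';  done | egrep 'force|pos'; python3 -c "
from h import *
for i in range(4): cap('side'); print(ctrl.sense()['force'].round(1),ctrl.sense()['eef_pos'].round(2))"
```

```text
eef_pos: [560.1, -200.6, 191.4]
force: [-6.5, 0.3, 0.0]
[-6.4  1.  -0.7] [ 560.09 -200.62  191.38]
[-6.1  0.5 -0.7] [ 560.08 -200.64  191.35]
[-7.4  0.6 -0.5] [ 560.08 -200.63  191.35]
[-6.5  0.7  0. ] [ 560.07 -200.62  191.35]
```

```bash
for i in 1; do python3 -m crank '[{"dp":[0,0,0.3],"roll":0,"gripper":240},{"dp":[0,0,0.3],"roll":0,"gripper":240},{"dp":[0,0,0.3],"roll":0,"gripper":240}]';  done | egrep 'force|pos'; python3 -c "
from h import *
for i in range(4): cap('side'); print(ctrl.sense()['force'].round(1),ctrl.sense()['eef_pos'].round(2))"
```

```text
eef_pos: [560.3, -200.6, 191.4]
force: [-6.8, -0.3, -0.9]
[-6.4  0.8 -1.3] [ 560.36 -200.64  191.4 ]
[-7.1  1.  -1.1] [ 560.35 -200.61  191.37]
[-7.2  0.3 -1.1] [ 560.34 -200.62  191.4 ]
[-6.9  0.7 -0.9] [ 560.35 -200.63  191.39]
```

```bash
for i in 1; do python3 -m crank '[{"dp":[0,0,0.3],"roll":0,"gripper":240},{"dp":[0,0,0.3],"roll":0,"gripper":240},{"dp":[0,0,0.3],"roll":0,"gripper":240}]';  done | egrep 'force|pos'; python3 -c "
from h import *
for i in range(4): cap('side'); print(ctrl.sense()['force'].round(1),ctrl.sense()['eef_pos'].round(2))"
```

```text
eef_pos: [560.5, -200.7, 191.3]
force: [-8.3, 0.8, 0.9]
[-8.5  0.8 -0.3] [ 560.49 -200.63  191.33]
[-8.5  0.3  0.1] [ 560.46 -200.65  191.34]
[-7.1 -0.6 -1. ] [ 560.47 -200.64  191.33]
[-7.1  0.9  0.2] [ 560.46 -200.62  191.3 ]
```

The force rose by about 1 N over only 0.1 mm of motion, so this is the stop. I'll ease 1 mm and start lifting slowly.

```bash
(python3 -m crank '[{"dp":[0,0,-0.5],"roll":0,"gripper":240},{"dp":[0,0,-1.1],"roll":0,"gripper":240},{"dp":[0,0,-1.1],"roll":0,"gripper":240},{"dp":[0,0,-1.1],"roll":0,"gripper":240}]'
python3 -m crank '[{"dp":[0,-0.5,0],"roll":0,"gripper":240},{"dp":[0,-1,0],"roll":0,"gripper":240},{"dp":[0,-1.5,0],"roll":0,"gripper":240},{"dp":[0,-2,0],"roll":0,"gripper":240},{"dp":[0,-2,0],"roll":0,"gripper":240}]'
python3 -m crank '[{"dp":[0,-0.5,0],"roll":0,"gripper":240},{"dp":[0,-1,0],"roll":0,"gripper":240},{"dp":[0,-1.5,0],"roll":0,"gripper":240},{"dp":[0,-2,0],"roll":0,"gripper":240},{"dp":[0,-2,0],"roll":0,"gripper":240}]' ) | egrep 'force|pos'
```

```text
eef_pos: [559.6, -200.6, 191.3]
force: [-5.8, 1.0, -2.3]
eef_pos: [559.6, -200.5, 192.8]
force: [-4.7, -0.8, -5.5]
eef_pos: [559.9, -200.6, 195.3]
force: [-5.2, 0.7, -4.5]
```

```bash
(python3 -m crank '[{"dp":[0,-0.5,0],"roll":0,"gripper":240},{"dp":[0,-1,0],"roll":0,"gripper":240},{"dp":[0,-1,0],"roll":0,"gripper":240}]'
python3 -m crank '[{"dp":[0,-0.5,0],"roll":0,"gripper":240},{"dp":[0,-1,0],"roll":0,"gripper":240},{"dp":[0,-1,0],"roll":0,"gripper":240}]' ) | egrep 'force|pos'
```

```text
eef_pos: [560.0, -200.6, 196.5]
force: [-5.0, 0.0, -5.8]
eef_pos: [560.0, -200.7, 197.5]
force: [-3.8, 0.8, -3.4]
```

```bash
(python3 -m crank '[{"dp":[0,-0.5,0],"roll":0,"gripper":240},{"dp":[0,-1,0],"roll":0,"gripper":240},{"dp":[0,-1,0],"roll":0,"gripper":240}]'
python3 -m crank '[{"dp":[0,-0.5,0],"roll":0,"gripper":240},{"dp":[0,-1,0],"roll":0,"gripper":240},{"dp":[0,-1.5,0],"roll":0,"gripper":240},{"dp":[0,-2,0],"roll":0,"gripper":240}]' 
python3 -m crank '[{"dp":[0,-0.5,0],"roll":0,"gripper":240},{"dp":[0,-1,0],"roll":0,"gripper":240},{"dp":[0,-1.5,0],"roll":0,"gripper":240},{"dp":[0,-2,0],"roll":0,"gripper":240}]' ) | egrep 'force|pos'
```

```text
eef_pos: [560.0, -200.6, 198.5]
force: [-4.7, 0.2, -4.4]
eef_pos: [560.0, -200.6, 200.4]
force: [-3.8, 0.6, -4.3]
eef_pos: [560.0, -200.6, 202.4]
force: [-3.7, 0.2, -4.4]
```

```bash
(python3 -m crank '[{"dp":[0,-1,0],"roll":0,"gripper":240},{"dp":[0,-2,0],"roll":0,"gripper":240},{"dp":[0,-3,0],"roll":0,"gripper":240},{"dp":[0,-4,0],"roll":0,"gripper":240},{"dp":[0,-5,0],"roll":0,"gripper":240}]'
python3 -m crank '[{"dp":[0,-1,0],"roll":0,"gripper":240},{"dp":[0,-2,0],"roll":0,"gripper":240},{"dp":[0,-3,0],"roll":0,"gripper":240},{"dp":[0,-4,0],"roll":0,"gripper":240},{"dp":[0,-5,0],"roll":0,"gripper":240}]') | egrep 'force|pos'
```

```text
eef_pos: [560.0, -200.6, 207.4]
force: [-3.0, 0.7, -4.2]
eef_pos: [560.0, -200.6, 212.4]
force: [-2.8, 0.1, -4.6]
```

```bash
(python3 -m crank '[{"dp":[0,-1,0],"roll":0,"gripper":240},{"dp":[0,-2,0],"roll":0,"gripper":240},{"dp":[0,-3,0],"roll":0,"gripper":240},{"dp":[0,-4,0],"roll":0,"gripper":240},{"dp":[0,-5,0],"roll":0,"gripper":240}]'
python3 -m crank '[{"dp":[0,-1,0],"roll":0,"gripper":240},{"dp":[0,-2,0],"roll":0,"gripper":240},{"dp":[0,-3,0],"roll":0,"gripper":240},{"dp":[0,-4,0],"roll":0,"gripper":240},{"dp":[0,-4.8,0],"roll":0,"gripper":240},{"dp":[0,-4.8,0],"roll":0,"gripper":240}]') | egrep 'force|pos'
```

```text
eef_pos: [560.1, -200.7, 217.7]
force: [-3.0, -0.1, -1.9]
eef_pos: [560.1, -200.6, 222.3]
force: [-0.1, -0.2, -3.2]
```

```bash
(python3 -m crank '[{"dp":[0,0,-2],"roll":0,"gripper":240},{"dp":[0,0,-5],"roll":0,"gripper":240},{"dp":[0,0,-9],"roll":0,"gripper":240},{"dp":[0,0,-13],"roll":0,"gripper":240},{"dp":[0,0,-17],"roll":0,"gripper":240},{"dp":[0,0,-21],"roll":0,"gripper":240}]'
python3 -m crank '[{"dp":[0,0,-5],"roll":0,"gripper":240},{"dp":[0,0,-12],"roll":0,"gripper":240},{"dp":[0,0,-20],"roll":0,"gripper":240},{"dp":[0,0,-28],"roll":0,"gripper":240},{"dp":[0,0,-36],"roll":0,"gripper":240},{"dp":[0,0,-44],"roll":0,"gripper":240},{"dp":[0,0,-52],"roll":0,"gripper":240},{"dp":[0,0,-60],"roll":0,"gripper":240},{"dp":[0,0,-67],"roll":0,"gripper":240},{"dp":[0,0,-70],"roll":0,"gripper":240}]') | egrep 'force|pos'
python3 -m crank '[{"dp":[0,-10,0],"roll":0,"gripper":240},{"dp":[0,-22,0],"roll":0,"gripper":240},{"dp":[0,-34,0],"roll":0,"gripper":240},{"dp":[0,-40,0],"roll":0,"gripper":240},{"dp":[0,-40,0],"roll":0,"gripper":240}]'
python3 - <<'E'
from h import *
togo([496,-395,262],np.radians(4.8))
s=cap("side")
save(s,"c7.png",(230,130,380,330),3)
E
```

```text
eef_pos: [538.5, -199.7, 222.1]
force: [0.7, 0.4, -3.8]
eef_pos: [468.1, -196.8, 222.2]
force: [-1.0, -0.1, -3.3]
time_s: 20.12
eef_pos: [469.6, -197.2, 263.8]
ee_rot: [-0.49, 0.489, -0.509, 0.511]
force: [0.6, 0.6, -2.7]
grip_width: 0.173
pos [ 469.6 -197.2  263.8] head deg -2.34 dp [196.6   2.2  34.4] roll -0.125 F [ 0.6  0.6 -2.7] j [-0.63  0.27  1.53  0.    1.34 -0.59] w 0.173 t 20.1167
```

View pics/c7.png

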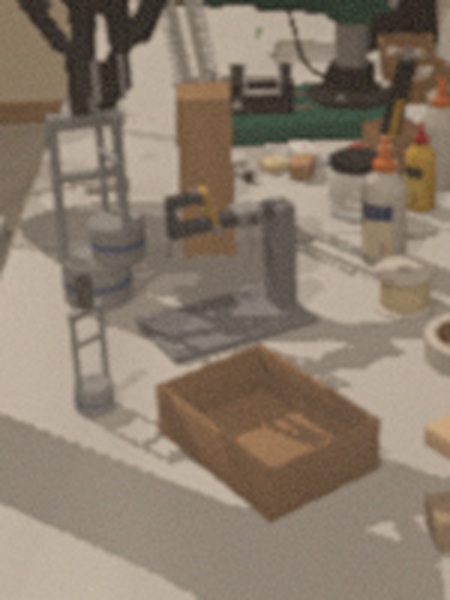

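The weight is off the hook and held upright, with its foot near (117,240) in the crop. The stand and keeper look unharmed. Next, over the tray.

```bash
python3 -m crank '[{"dp":[10,0,2],"roll":-0.012,"gripper":240},{"dp":[30,0,5],"roll":-0.025,"gripper":240},{"dp":[52,0,9],"roll":-0.04,"gripper":240},{"dp":[76,0,13],"roll":-0.055,"gripper":240},{"dp":[100,0,17],"roll":-0.07,"gripper":240},{"dp":[124,0,22],"roll":-0.085,"gripper":240},{"dp":[148,0,26],"roll":-0.1,"gripper":240},{"dp":[172,0,30],"roll":-0.115,"gripper":240},{"dp":[190,0,33],"roll":-0.125,"gripper":240},{"dp":[197,0,34],"roll":-0.125,"gripper":240}]'
python3 - <<'E'
from h import *
togo([496,-395,200],np.radians(4.8))
s=cap("side")
save(s,"c8.png",(260,150,380,320),3.5)
p=ctrl.sense()["eef_pos"]; print((proj(s,p-[0,0,162])-[260,150])*3.5)
for l in("test_weight","card_tray"): print([(np.round((np.array(d["centre"])-[260,150])*3.5),round(d["confidence"],2)) for d in models.spot_point(s,l)[:4]])
t=cap("top")
print([(np.array(d["centre"]),atz(t,d["centre"],0),d["confidence"]) for d in models.spot_point(t,"card_tray")])
E
```

```text
time_s: 21.0
eef_pos: [494.5, -397.2, 260.5]
ee_rot: [-0.52, 0.52, -0.48, 0.478]
force: [-0.8, 0.6, -3.7]
grip_width: 0.171
pos [ 494.5 -397.2  260.5] head deg 4.74 dp [-2.  60.5  1.7] roll -0.001 F [-0.8  0.6 -3.7] j [-0.86  0.56  1.12 -0.    1.47 -0.94] w 0.171 t 21.0
[203.56956053 324.98273492]
[(array([201., 322.]), 0.82), (array([ 16., 280.]), 0.77), (array([ -5., 391.]), 0.7)]
[(array([191., 456.]), 0.84), (array([212., 327.]), 0.28)]
[(array([362.9, 236.8]), array([ 498.23586731, -390.38878601,    0.        ]), 0.82)]
```

View pics/c8.png

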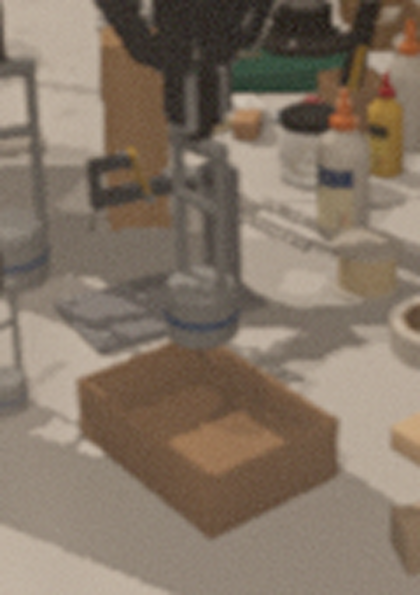

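The foot is at crop (203,345), over the tray's centre. I'll lower it, fast at first and then in fine steps.

```bash
(python3 -m crank '[{"dp":[-1,8,1],"roll":0,"gripper":240},{"dp":[-2,18,2],"roll":0,"gripper":240},{"dp":[-2,30,2],"roll":0,"gripper":240},{"dp":[-2,42,2],"roll":0,"gripper":240},{"dp":[-2,54,2],"roll":0,"gripper":240},{"dp":[-2,64,2],"roll":0,"gripper":240},{"dp":[-2,72,2],"roll":0,"gripper":240},{"dp":[-2,79,2],"roll":0,"gripper":240},{"dp":[-2,83,2],"roll":0,"gripper":240},{"dp":[-2,84,2],"roll":0,"gripper":240}]'
python3 -m crank '[{"dp":[0,1,0],"roll":0,"gripper":240},{"dp":[0,2,0],"roll":0,"gripper":240},{"dp":[0,3,0],"roll":0,"gripper":240},{"dp":[0,4,0],"roll":0,"gripper":240},{"dp":[0,5,0],"roll":0,"gripper":240},{"dp":[0,5,0],"roll":0,"gripper":240}]'
python3 -m crank '[{"dp":[0,0.7,0],"roll":0,"gripper":240},{"dp":[0,1.4,0],"roll":0,"gripper":240},{"dp":[0,2,0],"roll":0,"gripper":240},{"dp":[0,2,0],"roll":0,"gripper":240}]')|egrep 'force|pos'
```

```text
eef_pos: [496.6, -392.7, 177.4]
force: [0.3, 0.6, -2.7]
eef_pos: [496.7, -392.9, 173.0]
force: [0.5, 0.1, -3.3]
eef_pos: [496.7, -392.9, 170.9]
force: [-0.6, 0.5, -3.0]
```

```bash
for k in 1 2 3; do python3 -m crank '[{"dp":[0,0.5,0],"roll":0,"gripper":240},{"dp":[0,1,0],"roll":0,"gripper":240},{"dp":[0,1.3,0],"roll":0,"gripper":240},{"dp":[0,1.3,0],"roll":0,"gripper":240}]'|egrep 'force|pos'; done
```

```text
eef_pos: [496.7, -392.9, 169.7]
force: [0.0, 0.0, -2.1]
eef_pos: [496.7, -392.9, 168.4]
force: [-0.1, -0.0, -2.9]
eef_pos: [496.7, -392.9, 167.1]
force: [0.2, 0.0, -2.7]
```

```bash
for k in 1 2; do python3 -m crank '[{"dp":[0,0.4,0],"roll":0,"gripper":240},{"dp":[0,0.7,0],"roll":0,"gripper":240},{"dp":[0,0.7,0],"roll":0,"gripper":240}]'|egrep 'force|pos'; done; python3 -c "
from h import *
for i in range(3): cap('side'); print(ctrl.sense()['force'].round(1),ctrl.sense()['eef_pos'].round(2))"
```

```text
eef_pos: [496.8, -393.0, 166.8]
force: [-0.8, 0.1, -0.7]
eef_pos: [496.9, -393.1, 166.8]
force: [-1.1, 1.3, 6.4]
[-2.1  1.5  6.2] [ 496.92 -393.05  166.8 ]
[-1.2  1.3  4.8] [ 496.9  -393.08  166.84]
[-1.   1.   5.5] [ 496.9  -393.07  166.81]
```

```bash
(python3 -m crank '[{"dp":[0,-0.4,0],"roll":0,"gripper":240},{"dp":[0,-0.4,0],"roll":0,"gripper":240},{"dp":[0,-0.4,0],"roll":0,"gripper":205},{"dp":[0,-0.4,0],"roll":0,"gripper":200},{"dp":[0,-0.4,0],"roll":0,"gripper":190},{"dp":[0,-0.4,0],"roll":0,"gripper":170},{"dp":[0,-0.4,0],"roll":0,"gripper":130},{"dp":[0,-0.4,0],"roll":0,"gripper":100},{"dp":[0,-0.4,0],"roll":0,"gripper":100},{"dp":[0,-0.4,0],"roll":0,"gripper":100}]' 20
python3 -m crank '[{"dp":[0,-5,0],"roll":0,"gripper":80},{"dp":[0,-15,0],"roll":0,"gripper":60},{"dp":[0,-30,0],"roll":0,"gripper":60},{"dp":[0,-45,0],"roll":0,"gripper":60},{"dp":[0,-60,0],"roll":0,"gripper":60},{"dp":[0,-75,0],"roll":0,"gripper":60},{"dp":[0,-85,0],"roll":0,"gripper":60},{"dp":[0,-90,0],"roll":0,"gripper":60},{"dp":[0,-90,0],"roll":0,"gripper":60}]') | egrep 'force|pos|wid'
python3 - <<'E'
from h import *
s=cap("side"); save(s,"c9.png",(250,150,420,320),3.5)
t=cap("top")
for p in(s,t): print([(np.round(d["centre"],1),atz(p,d["centre"],2).round(1),round(d["confidence"],2)) for d in models.spot_point(p,"test_weight")[:4]])
print((proj(s,[496.8,-393,2])-[250,150])*3.5)
E
```

```text
eef_pos: [496.7, -393.0, 166.2]
force: [-0.5, -0.5, -0.6]
grip_width: 0.609
eef_pos: [496.9, -393.1, 257.6]
force: [0.4, -0.2, -0.0]
grip_width: 0.768
[(array([260.3, 262.6]), array([ 410.6, -251.6,    2. ]), 0.95), (array([264.7, 228.7]), array([500.7, -87.1,   2. ]), 0.91), (array([319.6, 280.5]), array([ 492. , -402.6,    2. ]), 0.86)]
[(array([262.7, 234.2]), array([504.7, -71.2,   2. ]), 0.61), (array([361.6, 237.1]), array([ 497.1, -386.1,    2. ]), 0.59)]
[241.91466612 447.59603147]
```

View pics/c9.png

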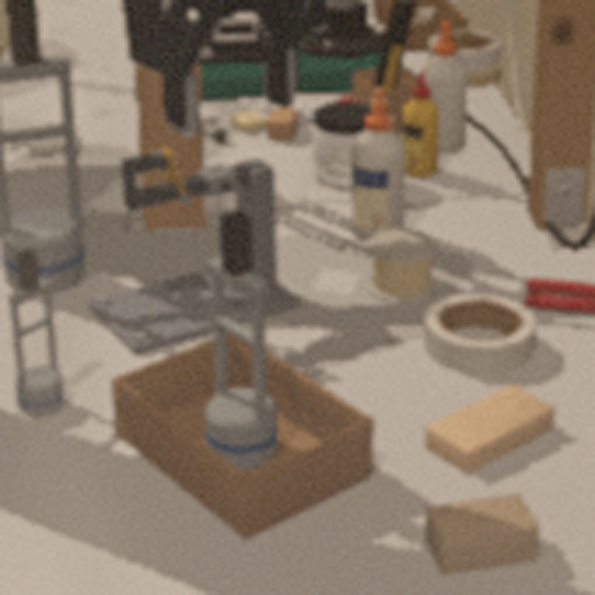

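The weight stands upright in the tray, with its foot at about crop (241,455). The fingers are clear and the bystanders are in place, so I'm handing in.

```bash
python3 -c "
from h import *
print(ctrl.sense()['time_s'],ctrl.finish_job())"
```

```text
the job is handed in; nothing more can be done
26.35 None
```

I took the weight off the hook, stood it upright in the card tray, and handed the job in at 26.35 s of the 72 s allowed. The hand-in gives no verdict.

- **Off the hook:** I held the weight by its black grip. The keeper gave about 4 to 7 N as the bar pushed it back, and its stop showed at about 8 N (8.5 N peak reading). I then eased back 1 mm, lifted about 33 mm in all, and moved about 92 mm forward. Readings stayed under the 12 N limit, but they come only at the end of each move and the wrist also carries the weight.
- **Into the tray:** The foot touched the tray floor within 1 mm of the expected height, pressing about 9 N. The release was smooth and the gripper is about 90 mm above, reading no force.
- **Last checks:** The final picture shows the weight upright in the tray with the fingers clear. The bystanders in that view look unmoved, but I did not re-measure them. By the robot's position it stands within about 5 mm of the tray's centre. The camera networks put it at (492, -403) and (497, -386) mm, against a tray centre of (494.5, -395), so they differ by up to about 17 mm in y. Both are well within the allowed range.
- **Disagreements on the way:** One move was refused because a row lacked "roll"; nothing moved. The side camera placed the grip about 1 to 2 pixels off from the top camera. The gripper closed on the grip without trouble.

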